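# Wedge-lock the plates in the coating jig

## Task

Push the jig's clamp bar up against the row of three steel plates so that they sit square against the end rail, then slide the thumb wedge along the back fence, thin end first, in behind the bar until it jams and holds the bar fast on the plates by itself. Press the bar and the wedge only about as hard as a thumb would, so the plates do not bow, and leave the other things on the bench where they are.

Things in the scene. Friction and masses are not known exactly. Their poses are not given: they have to be found in the camera images.
- jig: Blue-painted steel jig, fixed to the bench: a deck 190 mm (own x, from -95 to 95) by 330 mm (own y, from -175 to 155), its top 12 mm above the bench. Origin on the underside. Its own x is the clamping direction, from the back fence to the end rail. Two steel guide rods (diameter 10 mm, at y = -118 and 118, axis 22 mm above the bench, x from -18 to 70) carry the clamp bar.
- rail_face (a point): Foot of the end rail's stop face, mid length, at jig (70, 0, 12) mm. The fixed rail is 16 mm high above the deck and runs from jig y = -145 to 145; the plates go up against it.
- channel (a point): Where the foot of the back fence's face lies nominally, jig (-63.3, 0, 12) mm: a mark on the jig, not on the fence. The dark steel fence (16 mm thick, jig y from -168 to 82, parallel to jig y) is bolted through slots and re-set each batch: its real face is up to 3 mm nearer to or farther from the bar. Its lip, 24 to 28 mm above the deck, overhangs the wedge by 9 mm to hold it down.
- clamp_bar (a joint): Clamp bar's travel along the jig's +x, m: 0 = fully back, about 0.018 = closed on the three plates when these are home, stop at 0.026. It stays where it is left (friction about 1.5 N, damping 8 N s/m). Aluminium bar with a rubber strip on its front, together 24 mm deep in x, 256 mm long in y, top 29 mm above the bench; its front is at jig x = 7 mm + travel.
- bar_knob (a point): Top centre, 59 mm above the bench, of the black round push knob on the middle of the clamp bar, at jig x = -5 mm + travel, y = 0. The knob is 22 mm in diameter and 30 mm high, with a 16 mm neck over its lowest 5 mm. Push it along the jig's +x, or pinch it.
- bar_ramp (a point): Middle of the top edge of the ramp, at jig x = -53 mm + travel, y = 0, 29 mm above the bench: the slanted back face, taper 1:6, of a 60 mm long heel block on the bar's back. At jig y = -30 the ramp lies at x = -48 mm + travel, at y = +30 at x = -58 mm + travel, so the gap to the fence narrows towards +y.
- wedge: Loose steel thumb wedge, 0.2 to 0.4 kg, 100 mm long in own y, 22 mm high, flat on the deck. Origin: underside, middle of its straight side (own x = 0), which faces the fence. The other side tapers 1:6, from 20 mm thick at the thin end (y = 50) to 36.5 mm (y = -50). It starts clear of the heel, on the jig's -y side, 1 to 4 mm off the fence, and slides along jig +y into the gap of fence and heel.
- wedge_heel (a point): On the rear face of the wedge's upright thumb tab at the thick end, at wedge (23.5, -50, 30) mm. Tab: 21 mm wide (own x 13 to 34), 12 mm thick (own y -50 to -38), from the deck to 42 mm above it. Push here, low, along jig +y. With the bar closed the wedge binds with its origin near jig y = 0, +-20 mm with the fence, then jams within a few mm at a push of 15 to 25 N; it is self-locking.
- plate0: Sheet-steel plate 45 mm (x) by 60 mm (y) by 6 mm, 0.12 kg, loose on the deck between bar and end rail, jig y about -74. Origin: underside centre. Home when its origin is at jig x = 47.5 mm. It bows if the bar presses it with more than 18 N; it is clamped when pressed with over 2 N.
- plate1: The same plate in the middle, jig y about 0.
- plate2: The same plate, jig y about 74.
- plug: Bystander: black masking plug, 22 mm wide, 24 mm high, standing on the deck's corner past the fence's +y end.
- cone_plug: Bystander: grey masking cone, 26 mm wide, 26 mm high, on the same corner.
- mallet: Bystander: hammer 260 mm long on the bench, left, near the robot.
- spanner: Bystander: wrench 160 mm long on the bench, right, near the robot.
- brush: Bystander: brush 200 mm long on the bench, left.
- tin: Bystander: tin 72 mm wide, 85 mm high on the bench, left.
- blank: Bystander: larger steel plate 70 by 90 by 6 mm on the bench, right.
- coated_disc: Bystander: blue coated dish, 110 mm wide, 9 mm high, on the bench, right.
Things that resemble listed ones, but are neither listed nor needed, are in the scene too. Leave any brown or green look-alike of the plate1 alone. Leave any orange look-alike of the plate0 alone.

How it is judged (in metres and radians):
On the way, in this order (a step that is already met when the one before it is completed fails the run):
1. the clamp bar is up against the plates, these home against the end rail (travel over 16.5 mm) (value of joint clamp_bar above 0.0165 m), for 0.2 s.
2. the wedge bears on the bar's heel with more than 8 N (contact force between wedge and clamp_bar above 8 N), for 0.2 s.
At the end, for the whole second after the job is handed in: The clamp bar is closed (travel over 16.5 mm), the wedge lies flat on the deck (within 3 mm and 0.06 rad), along the fence (within 0.06 rad), at rest, let go, and jammed: it bears on the bar with more than 8 N and the bar on each of the three plates with more than 2 N (value of joint clamp_bar above 0.0165 m and contact force between wedge and clamp_bar above 8 N and contact force between clamp_bar and plate0 above 2 N and contact force between clamp_bar and plate1 above 2 N and contact force between clamp_bar and plate2 above 2 N and z of wedge in the frame of jig below 0.015 m and angle between wedge's own z axis and vertical below 0.06 rad and angle between the y axis of wedge and the y axis of jig, either way round below 0.06 rad and linear speed of wedge below 0.01 m/s); the robot touches nothing.
It fails at once if a plate is bowed: the bar presses one with more than 18 N (contact force between clamp_bar and plate0 above 18 N or contact force between clamp_bar and plate1 above 18 N or contact force between clamp_bar and plate2 above 18 N).
It fails at once if a bystander is moved more than 30 mm (distance of any of plug, cone_plug, mallet, spanner, brush, tin, blank, coated_disc from where it was at the start of the episode above 0.03 m).
It also fails if it takes over 61 s, if anything falls off the work surface, if the arm or the gripper's body presses on something with over 40 N, if the wrist force passes 120 N, or if a joint passes its speed limit or range.

## Robot

A 6-joint arm with a two-finger parallel gripper is mounted at the origin on the work surface. World frame = base frame: x ahead of the robot, y to its left, z up, the work surface at z = 0. Lengths are in mm, angles in degrees, forces in N, time in s.
With the tool pointing down it reaches from about 300 to 850 mm from the base axis. Payload 4.2 kg.
Tool frame: the origin (TCP) lies midway between the tips of the shut fingers; the grasp point (between the pads) lies 19 mm behind it; z points along the fingers, y is the line along which they close (so a half turn about z gives the same grasp; the last joint's range is limited). The gripper opens to 91 mm and grips with 3 to 60 N. Pads are 32 mm wide; open, the fingers measure 118 mm over their backs; the gripper's body (76 mm by 178 mm) begins 60 mm behind the grasp point.
Start: joints at [-65.432, 18.312, 89.639, -0, 72.044, -1.146], TCP at [249.489, -518.072, 213.976] pointing down, gripper open.
Joint ranges: [-177.97, 177.97], [-48.28, 115.42], [12.27, 149.76], [-77.06, 257.06], [2.81, 150.46], [-146.56, 146.56]. Speed limits (degrees/s): [147.25, 147.25, 180, 180, 180, 180].

## Interface

Orientations are given as [roll, pitch, yaw] about the fixed x, y, z axes, in that order (R = Rz(yaw) Ry(pitch) Rx(roll)).
In Python, from workcell import state, grab_frame, camera_model, job_done gives the robot as it stands.
- The arm moves only by the shell command python3 -m pendant 'ROWS' [OPENING] [FORCE]. ROWS is a JSON list of rows, 1 to 8 of them, each of 6 numbers: dx, dy, dz in a scale on which 1.0 is 400 mm, then a rotation vector rx, ry, rz in fractions of the full range, 1 being 180 degrees; each row shifts and turns the commanded pose from where the row before left it, along the tool's axes as they then stand; what a row does not reach is not made up. A row lasts 1/10 s, in which the tool goes at most 50 mm and 8.59 degrees, less where a joint would pass 70% of its speed; a pose out of reach is approached as far as the arm can. OPENING is the finger opening in mm, set as the command begins (- or left out keeps the last). The fingers move at their own pace and stop on an object; FORCE is the grip in N (left out, the last holds). Time passes only in rows, so rows that do not move let the fingers close. It prints the time, the measured TCP pose, the force, the opening and the grip force at its end. No shift or turn number may pass 1 either way. Input that does not fit is refused with a message, and nothing moves.
- state(): the state, without advancing time (a new reading comes with each control period).
- grab_frame(name): name is "scene" or "top"; returns the picture (384x512x3 uint8, blue, green, red); there is no depth.
- camera_model(name): a dict with "fx", "fy", "cx", "cy" (pixels), "D" ([k1, k2, p1, p2, k3] as OpenCV has them; the pictures are not rectified), "T" (4x4, takes a point from camera to world coordinates). Camera axes: x right, y up, looking along -z (the intrinsics and any distortion apply to the point x, -y, -z); pixel columns grow to the right and rows downward; lengths in mm; the calibration is good to about 2 mm. A picture is of the moment at which its call begins. camera_model takes no time and is no camera call.
- job_done(): hands the job in; it is judged then, once.
The state is a dict: "time_s": time; "qpos": joint angles; "qvel": joint speeds; "effort": joint torques, N m; "ee_pos": TCP position; "ee_rot": TCP orientation; "force": force on the tool from outside, world axes, zero at the start; "torque": the same for the moment, N m; "gripper_width": finger opening in mm; "gripper_force": force on a finger pad.
Only numpy, scipy, OpenCV 4.12 (cv2) and the standard library are available. Lean on these libraries where they do the work, as an engineer would, in place of code of your own. Each camera call takes 0.05 s, during which the arm holds its last target. There are 200 camera calls.

## Working session

There is one attempt and no reset: what is moved stays moved. The work goes in short steps, Python scripts to look and compute and a shell command to move; the robot and the scene stay as the last step left them, time stands still between calls to the robot, and variables do not carry over. Pictures are saved under pics/ and viewed, at most 10 in all, crops included, and the job is handed in when it is done.

```bash
ls; mkdir -p pics; python3 - <<'E'
from workcell import *
import cv2
for n in("scene","top"):
    cv2.imwrite(f"pics/{n}0.png",grab_frame(n)); m=camera_model(n); print(n,{k:(v if k!='T' else [[round(float(x),3) for x in r] for r in v]) for k,v in m.items()})
s=state();print(s)
E
```

```text
pics
scene {'fx': 439.4172660567834, 'fy': 439.4172660567834, 'cx': 249.22850688256233, 'cy': 191.96990818321225, 'D': array([-0.08791435,  0.        ,  0.        ,  0.        ,  0.        ]), 'T': [[0.454, -0.543, 0.707, 1578.909], [0.891, 0.266, -0.368, -503.401], [0.012, 0.797, 0.604, 916.05], [0.0, 0.0, 0.0, 1.0]]}
top {'fx': 404.59909799679707, 'fy': 404.59909799679707, 'cx': 257.696104703409, 'cy': 193.12082230959865, 'D': array([0.00713962, 0.        , 0.        , 0.        , 0.        ]), 'T': [[0.007, 0.984, -0.18, 406.299], [-1.0, 0.008, 0.003, 29.308], [0.005, 0.18, 0.984, 1088.064], [0.0, 0.0, 0.0, 1.0]]}
{'time_s': 0.1, 'qpos': array([-6.54300407e+01,  1.83488096e+01,  8.96980811e+01,  1.99456047e-04,
        7.20445533e+01, -1.14496671e+00]), 'qvel': array([ 0.01317878, -0.02959736, -0.28068671,  0.00221105,  0.15532967,
       -0.06547876]), 'effort': array([-7.96922923e-04, -4.13332880e+01, -2.32511401e+01,  7.29344389e-02,
        4.21918184e-02, -6.66433198e-05]), 'ee_pos': array([ 249.31491562, -517.64626875,  213.20506767]), 'ee_rot': array([-1.79908578e+02, -2.01684879e-03,  2.57148628e+01]), 'force': array([-0.06798658,  1.5392677 ,  0.25881274]), 'torque': array([-0.0329002 , -0.03467077, -0.04434007]), 'gripper_force': 0.0, 'gripper_width': 91.04530282536821}
```

View pics/top0.png

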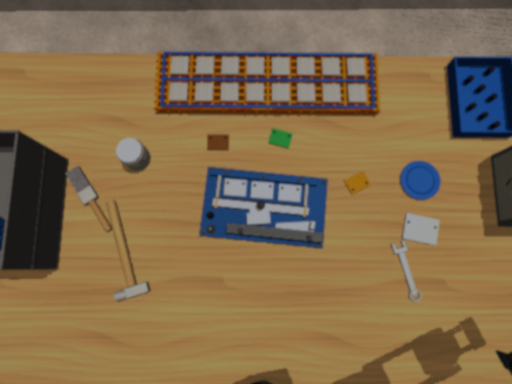

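View pics/scene0.png

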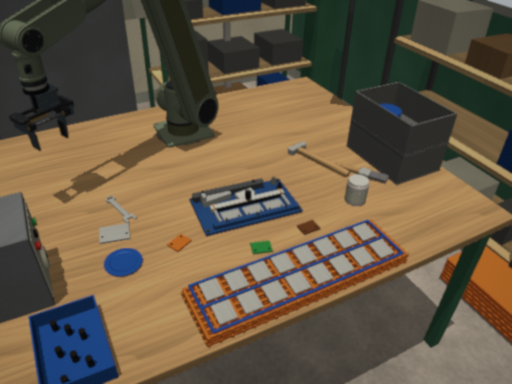

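The top view shows the jig around (265,207), with +x up and +y to the left in the image, and yawed slightly. The rail is at the top and the dark fence at the bottom, with the wedge on the right near (295,226). Next I'll take an enlarged crop and fit the pose.

```bash
cat > h.py <<'E'
from workcell import *
import numpy as np, cv2
def proj(n,P):
    m=camera_model(n);T=np.array(m["T"]);P=np.atleast_2d(P)
    c=(P-T[:3,3])@T[:3,:3]; c=c*[1,-1,-1]
    K=np.array([[m["fx"],0,m["cx"]],[0,m["fy"],m["cy"]],[0,0,1]])
    return cv2.projectPoints(c.reshape(-1,1,3).astype(float),np.zeros(3),np.zeros(3),K,np.array(m["D"]))[0].reshape(-1,2)
def unproj(n,uv,z):
    m=camera_model(n);T=np.array(m["T"])
    K=np.array([[m["fx"],0,m["cx"]],[0,m["fy"],m["cy"]],[0,0,1]])
    p=cv2.undistortPoints(np.array(uv,float).reshape(-1,1,2),K,np.array(m["D"])).reshape(-1,2)
    d=np.c_[p[:,0],-p[:,1],-np.ones(len(p))]@T[:3,:3].T;o=T[:3,3]
    return o+d*((np.broadcast_to(z,len(p))-o[2])/d[:,2])[:,None]
def jw(J,P): # J=(x,y,yawdeg); jig->world
    P=np.atleast_2d(np.array(P,float));a=np.radians(J[2]);c,s=np.cos(a),np.sin(a)
    return np.c_[J[0]+c*P[:,0]-s*P[:,1],J[1]+s*P[:,0]+c*P[:,1],P[:,2]]
def wj(J,P):
    P=np.atleast_2d(np.array(P,float));a=np.radians(J[2]);c,s=np.cos(a),np.sin(a)
    d=P[:,:2]-J[:2];return np.c_[c*d[:,0]+s*d[:,1],-s*d[:,0]+c*d[:,1],P[:,2]]
E
python3 - <<'E'
from h import *
from scipy.optimize import least_squares
im=np.mean([grab_frame("top") for _ in range(6)],0).astype(np.uint8); cv2.imwrite("pics/avg.png",im)
h=cv2.cvtColor(im,cv2.COLOR_BGR2HSV)
mk=((h[...,0]>95)&(h[...,0]<125)&(h[...,1]>120)).astype(np.uint8)
mk[:155]=0;mk[255:]=0;mk[:,:190]=0;mk[:,340:]=0
mk=cv2.morphologyEx(mk,cv2.MORPH_CLOSE,np.ones((3,3)))
ys,xs=np.nonzero(mk);hull=cv2.convexHull(np.c_[xs,ys].astype(np.int32))
print(cv2.minAreaRect(hull), mk.sum())
q=cv2.approxPolyDP(hull,4,True).reshape(-1,2);print(q, unproj("top",q,12).round(1))
box=cv2.boxPoints(cv2.minAreaRect(hull));print(box,unproj("top",box,12).round(1))
c=cv2.resize(im[160:253,195:338],None,fx=5.5,fy=5.5,interpolation=cv2.INTER_CUBIC);c=cv2.convertScaleAbs(c,alpha=1.6)
cv2.imwrite("pics/c1.png",c)
E
```

```text
((263.79705810546875, 207.02969360351562), (120.99650573730469, 67.56301879882812), 5.710593223571777) 3574
[[325 183]
 [317 246]
 [201 234]
 [210 169]] [[ 632.4 -157.    12. ]
 [ 462.2 -132.    12. ]
 [ 491.6  175.3   12. ]
 [ 669.   156.4   12. ]]
[[200.23766 234.62375]
 [206.96043 167.39603]
 [327.35645 179.43564]
 [320.63367 246.66336]] [[ 490.   177.3   12. ]
 [ 673.4  164.8   12. ]
 [ 642.3 -163.7   12. ]
 [ 460.5 -141.5   12. ]]
```

View pics/c1.png

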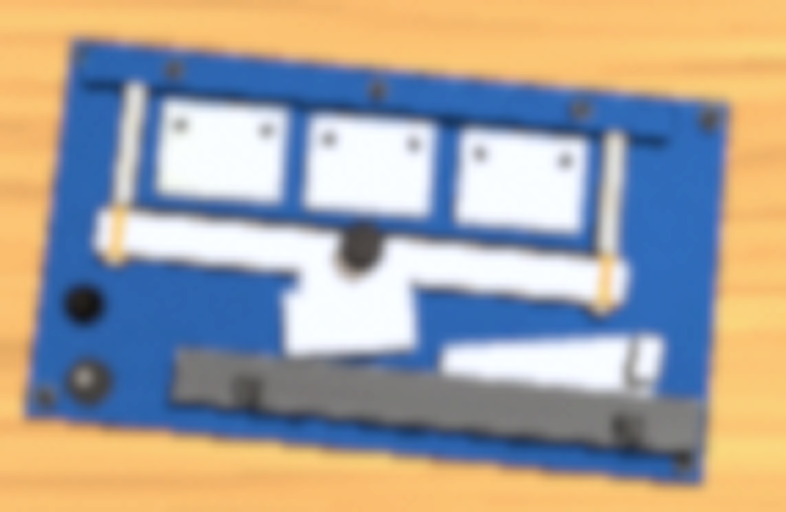

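The crop shows the deck corners at TL (72,40), TR (730,102), BR (700,484) and BL (25,415). The knob top is at (360,245). The wedge's thin end is at left (443,360), and the tab is at right with its rear edge near (661,362). I'll fit the jig pose and check it against those features.

```bash
python3 - <<'E'
from h import *
from scipy.optimize import least_squares
f=lambda p:(np.array(p,float)+.5)/5.5-.5+[195,160]
C=f([(72,40),(730,102),(700,484),(25,415)])
W=np.array([(95,155,12),(95,-175,12),(-95,-175,12),(-95,155,12)])
r=least_squares(lambda J:(proj("top",jw(J,W))-C).ravel(),[560,0,-6]);J=r.x
print(J.round(2),r.fun.round(2)); np.save("J.npy",J)
def show(n,p,z):print(n,wj(J,unproj("top",f([p]),z)).round(1))
show("knobtop",(362,243),59)
show("railface L",(84,86),28);show("railface R",(666,142),28)
show("bar front L",(100,208),29);show("bar R",(628,262),29);show("bar R back",(622,305),29)
show("heel back L",(286,355),29);show("heel back R",(417,347),29)
show("fence lip TL",(178,347),40);show("fence lip TR",(705,402),40)
show("fence BL",(170,402),40)
show("wedge thin top corner",(443,348),34);show("wedge thick top corner",(630,337),34)
show("tab top R top",(664,338),54);show("tab top R bot",(655,390),54);show("tab L",(632,342),54);
for n,p in(("p2",(222,152)),("p1",(370,165)),("p0",(521,180))):show(n,p,18)
show("plug",(84,303),36);show("cone",(88,378),38)
E
```

```text
[568.    18.64  -5.31] [-0.44 -0.72  0.26 -0.15  0.8   0.36 -0.63  0.4 ]
knobtop [[-1.4 -0.1 59. ]]
railface L [[ 67.  142.6  28. ]]
railface R [[  67.7 -142.2   28. ]]
bar front L [[  7.6 127.5  29. ]]
bar R [[   6.9 -128.2   29. ]]
bar R back [[ -14.1 -126.9   29. ]]
heel back L [[-54.1  30.8  29. ]]
heel back R [[-44.1 -31.1  29. ]]
fence lip TL [[-56.6  81.6  40. ]]
fence lip TR [[ -57.6 -168.1   40. ]]
fence BL [[-82.7  82.4  40. ]]
wedge thin top corner [[-43.9 -43.3  34. ]]
wedge thick top corner [[ -29.7 -131.3   34. ]]
tab top R top [[ -31.1 -144.7   54. ]]
tab top R bot [[ -55.8 -142.4   54. ]]
tab L [[ -34.5 -130.    54. ]]
p2 [[43.  72.7 18. ]]
p1 [[43.9 -0.  18. ]]
p0 [[ 43.8 -74.3  18. ]]
plug [[-39.8 128.7  36. ]]
cone [[-75.2 122.3  38. ]]
```

The fit matches the known features within about 3 mm, so the pose is usable. Next I'll work out the moves. I'll turn the tool so its closing axis lies along jig x and push with the fingers shut.

```bash
cat >> h.py <<'E'
from scipy.spatial.transform import Rotation as Ro
def to(jp,yaw=None):
    J=np.load("J.npy");s=state();R=Ro.from_euler("xyz",s["ee_rot"],degrees=True)
    w=jw(J,jp)[0];d=w-s["ee_pos"]
    print("t",round(s["time_s"],2),"w",w.round(1),"tool d",R.inv().apply(d).round(1),"rot",s["ee_rot"].round(2),"tcp jig",wj(J,s["ee_pos"]).round(1)[0],"F",s["force"].round(2))
    t=Ro.from_euler("xyz",[180,0,J[2]+90],degrees=True);print("rotvec tool",np.degrees((R.inv()*t).as_rotvec()).round(2))
E
python3 -c "
from h import *
to([-42,0,140])"
```

```text
t 0.4 w [526.2  22.5 140. ] tool d [ 483.9 -366.9   73.9] rot [-179.98    0.     25.71] tcp jig [-267.5 -563.8  213.8] F [-1.29  0.36  0.08]
rotvec tool [-1.000e-02 -1.000e-02 -5.897e+01]
```

Units first: shifts go in shares of 400 mm and turns go in shares of 180 degrees. So 34.6 mm / 400 = 0.0865, -26.2 mm / 400 = -0.0655.

```bash
python3 -m pendant '[[0.0865,-0.0655,0.0075,0,0,0],[0.0865,-0.0655,0.0075,0,0,0],[0.0865,-0.0655,0.0075,0,0,0],[0.0865,-0.0655,0.0075,0,0,0],[0.0865,-0.0655,0.0075,0,0,0],[0.0865,-0.0655,0.0075,0,0,0],[0.0865,-0.0655,0.0075,0,0,0]]' 0 40; python3 -m pendant '[[0.0865,-0.0655,0.0175,0,0,0],[0.0865,-0.0655,0.0175,0,0,0],[0.0865,-0.0655,0.0175,0,0,0],[0.0865,-0.0655,0.0175,0,0,0],[0.0865,-0.0655,0.0175,0,0,0],[0.0865,-0.0655,0.0175,0,0,0],[0.0865,-0.0655,0.0175,0,0,0]]'
python3 -m pendant '[[0,0,0,0,0,-0.0467],[0,0,0,0,0,-0.0467],[0,0,0,0,0,-0.0467],[0,0,0,0,0,-0.0467],[0,0,0,0,0,-0.0467],[0,0,0,0,0,-0.0467],[0,0,0,0,0,-0.0467],[0,0,0,0,0,0]]'; python3 -c "
from h import *
to([-42,0,43])"
```

```text
time_s: 1.1
ee_pos: [388.7, -246.2, 193.1]
ee_rot: [180.0, -0.0, 25.7]
force: [1.9, -0.3, -0.4]
gripper_width: 37.8
gripper_force: 0.0
time_s: 1.8
ee_pos: [527.4, 24.3, 143.8]
ee_rot: [180.0, -0.0, 25.7]
force: [1.2, -0.2, 0.1]
gripper_width: 0.4
gripper_force: 0.0
time_s: 2.6
ee_pos: [526.8, 22.6, 144.0]
ee_rot: [180.0, 0.0, 84.5]
force: [0.2, -0.2, -0.3]
gripper_width: 0.8
gripper_force: 0.0
t 2.6 w [526.2  22.5  43. ] tool d [-1.00e-01 -6.00e-01  1.01e+02] rot [180.    0.   84.5] tcp jig [-4.14e+01  1.00e-01  1.44e+02] F [ 0.19 -0.19 -0.29]
rotvec tool [ 0.    0.   -0.19]
```

In the tool's units: 35 mm / 400 = 0.0875, 21 mm / 400 = 0.0525, -0.2 degrees / 180 = -0.0011.

```bash
python3 -m pendant '[[0,0,0.0875,0,0,0],[0,0,0.0875,0,0,0],[0,0,0.0525,0,0,-0.0011],[0,0,0.025,0,0,0],[0,0,0,0,0,0]]'; python3 -m pendant '[[0,0.0075,0,0,0,0],[0,0.0075,0,0,0,0],[0,0.005,0,0,0,0],[0,0,0,0,0,0]]'; python3 -c "
from h import *
import cv2
to([-42,0,43])
a=grab_frame('scene')[165:240,180:310];b=grab_frame('top')[160:253,195:338]
cv2.imwrite('pics/p2.png',cv2.convertScaleAbs(np.vstack([cv2.resize(a,(520,300),interpolation=2),cv2.resize(b,(520,300),interpolation=2)]),alpha=1.5))"
```

```text
time_s: 3.1
ee_pos: [526.1, 22.5, 41.9]
ee_rot: [-179.9, 0.0, 84.6]
force: [-0.6, 0.2, -0.2]
gripper_width: 0.3
gripper_force: 0.0
time_s: 3.5
ee_pos: [535.7, 21.8, 43.7]
ee_rot: [179.9, -0.0, 84.7]
force: [-0.9, -0.2, -0.1]
gripper_width: 0.1
gripper_force: 0.0
t 3.5 w [526.2  22.5  43. ] tool d [-0.1 -9.6  0.7] rot [ 1.7988e+02 -1.0000e-02  8.4700e+01] tcp jig [-32.4   0.1  43.7] F [-0.88 -0.22 -0.12]
rotvec tool [ 0.12 -0.01  0.01]
```

View pics/p2.png

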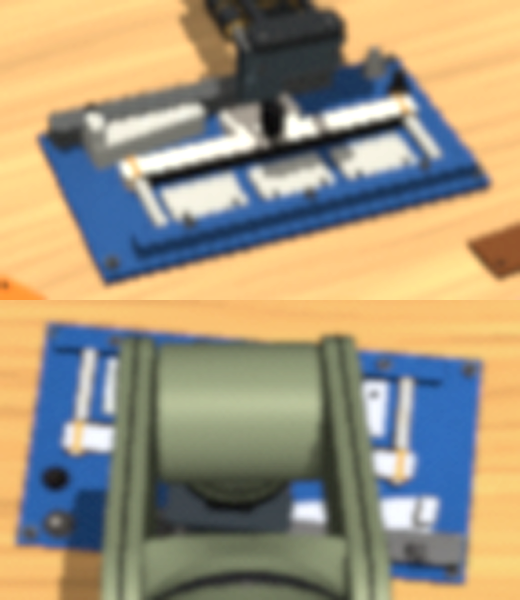

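The upper half shows the fingers behind the knob at (270,115), lined up with it. The top view is mostly blocked by the arm. Now I'll push gently.

In the tool's units: 2 mm / 400 = 0.005.

```bash
python3 -m pendant '[[0,0.005,0,0,0,0],[0,0.005,0,0,0,0],[0,0.005,0,0,0,0],[0,0.005,0,0,0,0],[0,0,0,0,0,0]]'; python3 -m pendant '[[0,0.005,0,0,0,0],[0,0.005,0,0,0,0],[0,0.005,0,0,0,0],[0,0,0,0,0,0]]';python3 -m pendant '[[0,0.0025,0,0,0,0],[0,0.0025,0,0,0,0],[0,0,0,0,0,0]]';  python3 -c "
from h import *
to([-11.5,0,43])"
```

```text
time_s: 4.1
ee_pos: [543.1, 21.1, 42.9]
ee_rot: [180.0, 0.0, 84.7]
force: [-0.6, -0.0, 0.3]
gripper_width: 0.4
gripper_force: 0.0
time_s: 4.5
ee_pos: [548.6, 20.5, 42.9]
ee_rot: [-180.0, 0.0, 84.7]
force: [-1.0, -0.5, 1.1]
gripper_width: -0.0
gripper_force: 0.4
time_s: 4.8
ee_pos: [550.6, 20.3, 42.9]
ee_rot: [-180.0, 0.0, 84.7]
force: [-1.8, -0.5, 0.1]
gripper_width: 0.7
gripper_force: 0.7
t 4.8 w [556.5  19.7  43. ] tool d [-0.1  6.  -0.1] rot [-1.7998e+02  1.0000e-02  8.4710e+01] tcp jig [-17.5   0.1  42.9] F [-1.84 -0.48  0.07]
rotvec tool [-0.02  0.01  0.03]
```

In the tool's units: 1 mm / 400 = 0.0025.

```bash
for k in 1; do python3 -m pendant '[[0,0.0025,0,0,0,0],[0,0.0025,0,0,0,0],[0,0,0,0,0,0]]' | grep -E 'ee_pos|force:'; python3 -m pendant '[[0,0.0025,0,0,0,0],[0,0.0025,0,0,0,0],[0,0,0,0,0,0]]'| grep -E 'ee_pos|force:'; done; python3 -c "
from h import *
to([-11.5,0,43])"
```

```text
ee_pos: [552.8, 20.2, 42.9]
force: [-0.5, 0.0, -0.6]
gripper_force: 0.6
ee_pos: [554.9, 20.0, 42.9]
force: [-1.5, -0.3, -0.4]
gripper_force: 0.6
t 5.4 w [556.5  19.7  43. ] tool d [-0.1  1.7 -0.1] rot [179.98   0.    84.71] tcp jig [-13.2   0.1  42.9] F [-1.52 -0.27 -0.4 ]
rotvec tool [0.02 0.   0.03]
```

In the tool's units: 1 mm / 400 = 0.0025.

```bash
python3 -m pendant '[[0,0.0025,0,0,0,0],[0,0,0,0,0,0]]' | grep -E 'ee_pos|force:'; python3 -m pendant '[[0,0.0025,0,0,0,0],[0,0,0,0,0,0]]'| grep -E 'ee_pos|force:'; python3 -m pendant '[[0,0.0013,0,0,0,0],[0,0,0,0,0,0]]'| grep -E 'ee_pos|force:'
```

```text
ee_pos: [555.8, 19.9, 42.9]
force: [-0.4, -0.3, -0.4]
gripper_force: 0.6
ee_pos: [556.8, 19.8, 42.9]
force: [-2.1, -0.2, 0.3]
gripper_force: 0.6
ee_pos: [557.1, 19.7, 42.9]
force: [-1.5, -0.2, 0.1]
gripper_force: 0.8
```

In the tool's units: 1 mm / 400 = 0.0025.

```bash
for i in 1; do python3 -m pendant '[[0,0.0025,0,0,0,0],[0,0,0,0,0,0]]' | grep -E 'ee_pos|force:'; python3 -m pendant '[[0,0.0018,0,0,0,0],[0,0,0,0,0,0]]'| grep -E 'ee_pos|force:'; python3 -m pendant '[[0,0.0018,0,0,0,0],[0,0,0,0,0,0]]'| grep -E 'ee_pos|force:'; done
```

```text
ee_pos: [557.8, 19.7, 42.9]
force: [-2.0, 0.4, 0.5]
gripper_force: 1.3
ee_pos: [558.6, 19.6, 42.9]
force: [-2.1, 0.3, 0.6]
gripper_force: 1.6
ee_pos: [559.3, 19.5, 42.8]
force: [-3.2, 1.0, 0.7]
gripper_force: 1.8
```

In the tool's units: 0.7 mm / 400 = 0.0018.

```bash
python3 -m pendant '[[0,0.0018,0,0,0,0],[0,0,0,0,0,0]]' | grep -E 'ee_pos|force:'; python3 -m pendant '[[0,0.0018,0,0,0,0],[0,0,0,0,0,0]]'| grep -E 'ee_pos|force:'; python3 -m pendant '[[0,0.0018,0,0,0,0],[0,0,0,0,0,0]]'| grep -E 'ee_pos|force:'; python3 -c "
from h import *
to([-11.5,0,43])
m=lambda n:np.mean([grab_frame(n) for _ in range(3)],0).astype(np.uint8)
a=m('scene')[165:240,180:310]
cv2.imwrite('pics/p3.png',cv2.convertScaleAbs(cv2.resize(a,(780,450),interpolation=2),alpha=1.5))"
```

```text
ee_pos: [560.3, 19.4, 42.9]
force: [-2.8, 0.1, 0.1]
gripper_force: 1.7
ee_pos: [561.0, 19.4, 42.9]
force: [-2.5, 0.3, 1.0]
gripper_force: 1.6
ee_pos: [561.8, 19.3, 42.9]
force: [-3.5, -0.5, -0.0]
gripper_force: 1.5
t 7.2 w [556.5  19.7  43. ] tool d [-0.1 -5.2 -0.1] rot [1.7999e+02 1.0000e-02 8.4710e+01] tcp jig [-6.3  0.1 42.9] F [-3.49 -0.51 -0.05]
rotvec tool [0.01 0.01 0.02]
```

View pics/p3.png

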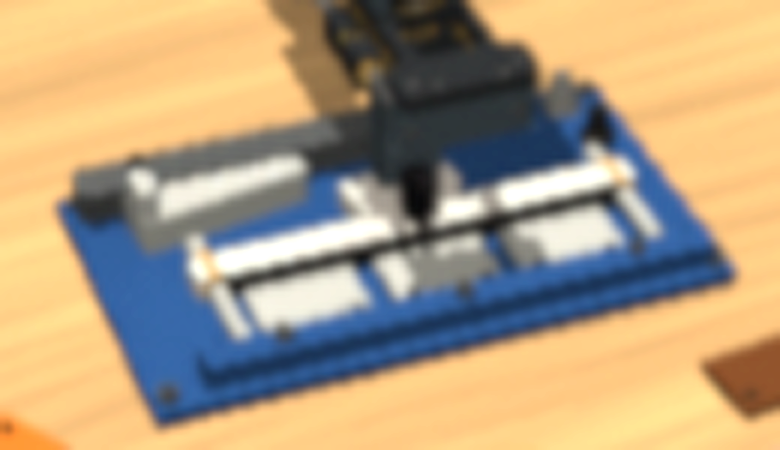

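The bar now touches the plates; the gap to them has closed along the strip from (215,275) to (630,190). I'll keep going until the force rises.

In the tool's units: 0.7 mm / 400 = 0.0018.

```bash
python3 -m pendant '[[0,0.0018,0,0,0,0],[0,0,0,0,0,0]]' | grep -E 'ee_pos|force:'; python3 -m pendant '[[0,0.0018,0,0,0,0],[0,0,0,0,0,0]]'| grep -E 'ee_pos|force:'
```

```text
ee_pos: [562.2, 19.3, 42.9]
force: [-3.9, 1.8, -0.0]
gripper_force: 1.8
ee_pos: [562.3, 19.3, 42.9]
force: [-5.6, -0.0, 0.9]
gripper_force: 2.6
```

In the tool's units: 0.6 mm / 400 = 0.0015.

```bash
python3 -m pendant '[[0,0.0015,0,0,0,0],[0,0,0,0,0,0]]' | grep -E 'ee_pos|force:'; python3 -m pendant '[[0,0.0015,0,0,0,0],[0,0,0,0,0,0],[0,0,0,0,0,0]]'| grep -E 'ee_pos|force:'
```

```text
ee_pos: [562.3, 19.2, 42.8]
force: [-5.9, 0.3, 2.4]
gripper_force: 3.2
ee_pos: [562.4, 19.2, 42.8]
force: [-7.6, 0.1, 3.4]
gripper_force: 3.8
```

In the tool's units: 0.8 mm / 400 = 0.002.

```bash
python3 -m pendant '[[0,0.002,0,0,0,0],[0,0,0,0,0,0],[0,0,0,0,0,0]]' | grep -E 'ee_pos|force:'; python3 -m pendant '[[0,-0.0075,0,0,0,0],[0,-0.0125,0,0,0,0],[0,-0.015,0,0,0,0],[0,0,-0.05,0,0,0],[0,0,-0.1,0,0,0],[0,0,0,0,0,0]]'| grep -E 'ee_pos|force:'; python3 -c "
from h import *
to([-38,-185,110])"
```

```text
ee_pos: [562.4, 19.2, 42.8]
force: [-8.7, 1.1, 4.2]
gripper_force: 4.6
ee_pos: [555.4, 20.4, 108.0]
force: [0.6, -0.7, 0.5]
gripper_force: 0.0
t 9.15 w [ 513. -162.  110.] tool d [-185.6  -25.3   -2.5] rot [ 1.7929e+02 -7.0000e-02  8.4710e+01] tcp jig [-12.8   0.6 108. ] F [ 0.61 -0.73  0.51]
rotvec tool [ 0.71 -0.07  0.03]
```

In the tool's units: -45 mm / 400 = -0.1125, -6 mm / 400 = -0.015.

```bash
python3 -m pendant '[[-0.1125,-0.015,0,0,0,0],[-0.1125,-0.015,0,0,0,0],[-0.1125,-0.015,0,0,0,0],[-0.1125,-0.015,0,0,0,0],[-0.0125,-0.0025,0,0,0,0],[0,0,0,0,0,0]]'| grep -E 'ee_pos|force:'; python3 -c "
from h import *
to([-38,-178,26])
m=lambda n:np.mean([grab_frame(n) for _ in range(4)],0).astype(np.uint8)
a=m('scene')[165:240,180:310];b=m('top')[160:253,195:338]
cv2.imwrite('pics/p4.png',cv2.convertScaleAbs(np.hstack([cv2.resize(a,None,fx=3,fy=3,interpolation=2),np.zeros((225,1,3),np.uint8)]),alpha=1.5))
cv2.imwrite('pics/p5.png',cv2.convertScaleAbs(cv2.resize(b,None,fx=5.5,fy=5.5,interpolation=2),alpha=1.6))"
```

```text
ee_pos: [509.0, -162.6, 102.8]
force: [-0.3, 0.5, -0.3]
gripper_force: 0.0
t 9.75 w [ 513.7 -155.1   26. ] tool d [ 7.9  3.8 76.8] rot [179.95  -0.    84.55] tcp jig [ -41.9 -185.9  102.8] F [-0.32  0.55 -0.28]
rotvec tool [ 0.05 -0.   -0.14]
```

View pics/p5.png

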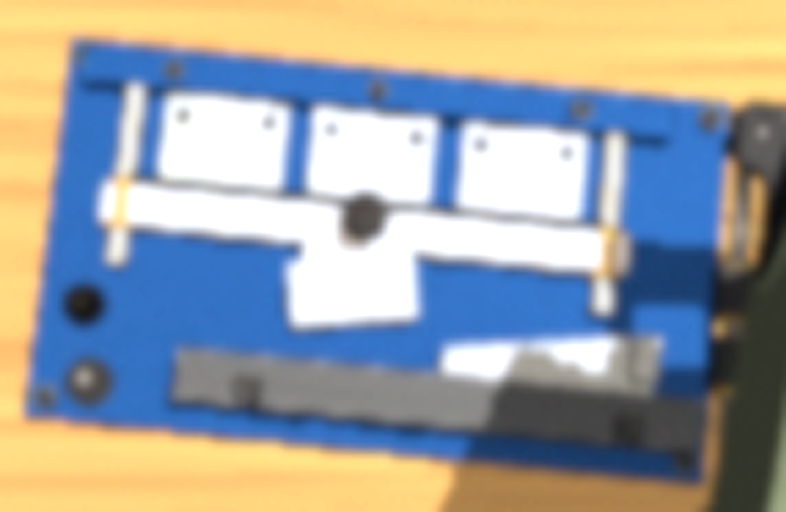

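The bar is up against the plates. Its front has moved from row 208 to 180 at the left end, the knob is at (363,217), and the plates have moved up about 8 px toward the rail. The wedge is untouched, with its tab rear at (660,362). Now I'll go down behind the tab.

In the tool's units: 25 mm / 400 = 0.0625, 20 mm / 400 = 0.05, -0.1 degrees / 180 = -0.0006.

```bash
python3 -m pendant '[[0.0075,0.005,0.05,0,0,-0.0006],[0,0,0.0625,0,0,0],[0,0,0.05,0,0,0],[0,0,0.0325,0,0,0],[0,0,0,0,0,0],[0,0,0,0,0,0]]'| grep -E 'ee_pos|force:'; python3 -m pendant '[[0.01,0,0,0,0,0],[0.01,0,0,0,0,0],[0.01,0,0,0,0,0],[0.01,0,0,0,0,0],[0,0,0,0,0,0],[0,0,0,0,0,0]]'| grep -E 'ee_pos|force:'; python3 -c "
from h import *
to([-40,-160,25])"
```

```text
ee_pos: [511.7, -158.5, 25.2]
force: [0.5, 0.6, -0.4]
gripper_force: 0.0
ee_pos: [512.9, -142.7, 25.1]
force: [-0.2, 0.3, 0.3]
gripper_force: 0.0
t 11.35 w [ 513.4 -137.    25. ] tool d [ 5.8 -0.1  0.1] rot [1.7999e+02 1.0000e-02 8.4840e+01] tcp jig [ -39.9 -165.8   25.1] F [-0.16  0.31  0.27]
rotvec tool [0.01 0.01 0.15]
```

In the tool's units: 3 mm / 400 = 0.0075.

```bash
python3 -m pendant '[[0.0075,0,0,0,0,0],[0.0075,0,0,0,0,0],[0.0075,0,0,0,0,0],[0.0075,0,0,0,0,0],[0.0075,0,0,0,0,0],[0.0075,0,0,0,0,0],[0.0075,0,0,0,0,0]]'| grep -E 'ee_pos|force:'; python3 -m pendant '[[0.0075,0,0,0,0,0],[0.0075,0,0,0,0,0],[0.0075,0,0,0,0,0],[0.0075,0,0,0,0,0],[0.0075,0,0,0,0,0],[0.0075,0,0,0,0,0],[0.0075,0,0,0,0,0]]'| grep -E 'ee_pos|force:'; python3 -c "
from h import *
to([-40,-80,25])
m=lambda n:np.mean([grab_frame(n) for _ in range(3)],0).astype(np.uint8)
a=m('scene')[165:240,180:310];b=m('top')[160:253,195:338]
cv2.imwrite('pics/p6.png',cv2.convertScaleAbs(np.vstack([cv2.resize(a,(520,300),interpolation=2),cv2.resize(b,(461,300),interpolation=2)[:,:].copy() if 0 else cv2.resize(b,(520,300),interpolation=2)]),alpha=1.6))"
```

```text
ee_pos: [514.8, -121.7, 25.0]
force: [0.3, -1.5, 0.1]
gripper_force: 0.8
ee_pos: [516.7, -100.8, 24.9]
force: [0.6, -2.0, 0.2]
gripper_force: 0.8
t 12.75 w [520.8 -57.3  25. ] tool d [43.6  0.2 -0.1] rot [-180.      0.     84.82] tcp jig [ -40.1 -123.6   24.9] F [ 0.55 -2.04  0.22]
rotvec tool [-0.    0.    0.13]
```

View pics/p6.png

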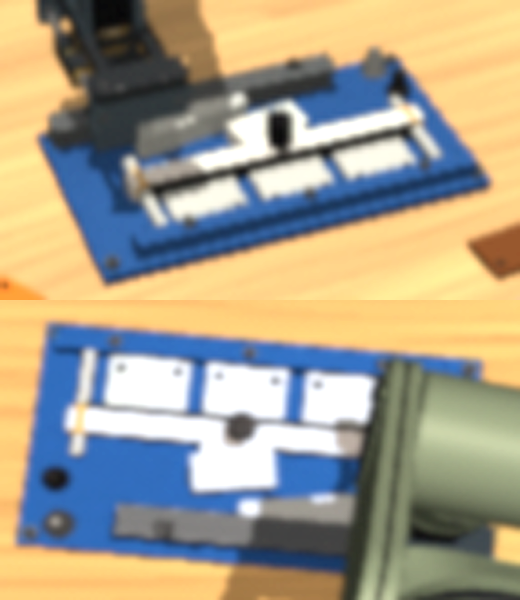

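The wedge is moving along the fence, lying flat, with its thin end at about (243,507) in the lower view and just reaching the heel. I'll carry on.

In the tool's units: 3 mm / 400 = 0.0075.

```bash
python3 -m pendant '[[0.0075,0,0,0,0,0],[0.0075,0,0,0,0,0],[0.0075,0,0,0,0,0],[0.0075,0,0,0,0,0],[0.0075,0,0,0,0,0],[0.0075,0,0,0,0,0],[0.0075,0,0,0,0,0]]'| grep -E 'ee_pos|force:'; python3 -m pendant '[[0.005,0,0,0,0,0],[0.005,0,0,0,0,0],[0.005,0,0,0,0,0],[0.005,0,0,0,0,0]]'| grep -E 'ee_pos|force:'; python3 -c "
from h import *
to([-40,-80,25])"
```

```text
ee_pos: [518.6, -79.8, 24.9]
force: [0.3, -1.5, -1.1]
gripper_force: 0.6
ee_pos: [519.3, -72.0, 24.9]
force: [0.2, -1.5, -0.4]
gripper_force: 0.6
t 14.15 w [520.8 -57.3  25. ] tool d [14.8  0.2 -0.1] rot [1.800e+02 1.000e-02 8.481e+01] tcp jig [-40.1 -94.8  24.9] F [ 0.21 -1.47 -0.37]
rotvec tool [0.   0.01 0.12]
```

In the tool's units: 2 mm / 400 = 0.005.

```bash
python3 -m pendant '[[0.005,0,0,0,0,0],[0.005,0,0,0,0,0],[0.005,0,0,0,0,0]]'| grep -E 'ee_pos|force:'; python3 -m pendant '[[0.005,0,0,0,0,0],[0.005,0,0,0,0,0],[0.005,0,0,0,0,0]]'| grep -E 'ee_pos|force:'
```

```text
ee_pos: [519.8, -66.0, 25.0]
force: [0.1, -2.0, -1.4]
gripper_force: 0.6
ee_pos: [520.4, -60.1, 25.0]
force: [0.3, -1.5, -1.6]
gripper_force: 0.6
```

In the tool's units: 1.5 mm / 400 = 0.0038.

```bash
python3 -m pendant '[[0.0038,0,0,0,0,0],[0.0038,0,0,0,0,0]]'| grep -E 'ee_pos|force:'; python3 -m pendant '[[0.0038,0,0,0,0,0],[0.0038,0,0,0,0,0]]'| grep -E 'ee_pos|force:'
```

```text
ee_pos: [520.6, -57.1, 25.0]
force: [0.4, -0.8, 0.2]
gripper_force: 0.6
ee_pos: [520.9, -54.1, 25.0]
force: [-0.5, -1.2, -0.3]
gripper_force: 0.7
```

In the tool's units: 1.5 mm / 400 = 0.0038.

```bash
python3 -m pendant '[[0.0038,0,0,0,0,0],[0.0038,0,0,0,0,0]]'| grep -E 'ee_pos|force:'; python3 -m pendant '[[0.0038,0,0,0,0,0],[0.0038,0,0,0,0,0]]'| grep -E 'ee_pos|force:'
```

```text
ee_pos: [521.2, -51.2, 25.0]
force: [0.3, -0.8, -0.9]
gripper_force: 0.7
ee_pos: [521.5, -48.1, 25.0]
force: [0.6, -0.9, -0.6]
gripper_force: 0.7
```

In the tool's units: 1.5 mm / 400 = 0.0038.

```bash
python3 -m pendant '[[0.0038,0,0,0,0,0],[0.0038,0,0,0,0,0]]'| grep -E 'ee_pos|force:'; python3 -m pendant '[[0.0038,0,0,0,0,0]]'| grep -E 'ee_pos|force:'
```

```text
ee_pos: [521.7, -45.1, 24.9]
force: [0.3, -0.7, -0.5]
gripper_force: 0.7
ee_pos: [521.9, -43.6, 24.9]
force: [0.2, -1.8, 0.2]
gripper_force: 0.7
```

In the tool's units: 1.5 mm / 400 = 0.0038.

```bash
python3 -m pendant '[[0.0038,0,0,0,0,0],[0.0038,0,0,0,0,0]]'| grep -E 'ee_pos|force:'; python3 -m pendant '[[0.0038,0,0,0,0,0],[0.0038,0,0,0,0,0]]'| grep -E 'ee_pos|force:'
```

```text
ee_pos: [522.1, -40.7, 25.0]
force: [0.1, -1.3, -1.0]
gripper_force: 0.7
ee_pos: [522.4, -37.7, 25.0]
force: [-0.3, -1.5, -0.7]
gripper_force: 0.7
```

In the tool's units: 1.5 mm / 400 = 0.0038.

```bash
python3 -m pendant '[[0.0038,0,0,0,0,0],[0.0038,0,0,0,0,0]]'| grep -E 'ee_pos|force:'; python3 -c "
from h import *
to([-40,-60,25])
m=lambda n:np.mean([grab_frame(n) for _ in range(3)],0).astype(np.uint8)
a=m('scene')[165:240,180:310]
cv2.imwrite('pics/p7.png',cv2.convertScaleAbs(cv2.resize(a,(780,450),interpolation=2),alpha=1.6))"
```

```text
ee_pos: [522.7, -34.7, 24.9]
force: [1.0, -1.4, 0.2]
gripper_force: 0.7
t 16.45 w [522.6 -37.4  25. ] tool d [-2.7  0.2 -0.1] rot [180.     0.    84.81] tcp jig [-40.2 -57.3  24.9] F [ 1.01 -1.38  0.16]
rotvec tool [0.   0.   0.13]
```

View pics/p7.png

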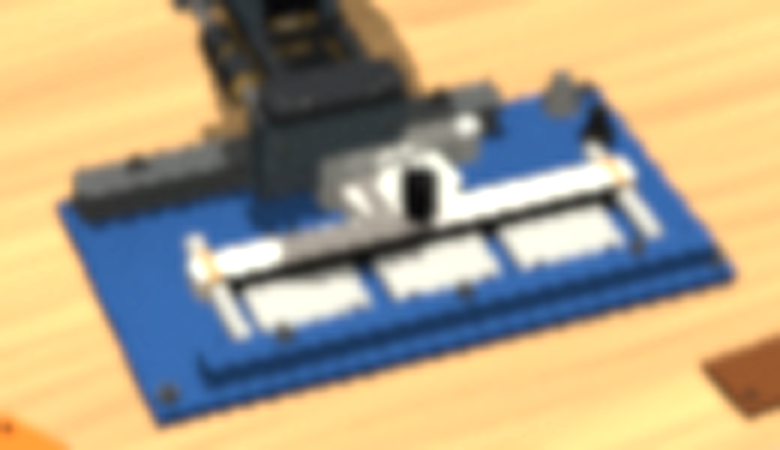

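The wedge is well in behind the heel: thin end out at (468,125), tab at (330,185) just short of the heel. Binding should be near, so I'll use 1 mm steps.

In the tool's units: 1 mm / 400 = 0.0025.

```bash
python3 -m pendant '[[0.0025,0,0,0,0,0],[0.0025,0,0,0,0,0]]'| grep -E 'ee_pos|force:'; python3 -m pendant '[[0.0025,0,0,0,0,0],[0.0025,0,0,0,0,0]]'| grep -E 'ee_pos|force:'
```

```text
ee_pos: [522.7, -33.0, 25.0]
force: [-0.3, -2.8, 0.4]
gripper_force: 1.3
ee_pos: [522.6, -31.9, 25.0]
force: [-2.1, -9.2, 1.8]
gripper_force: 4.8
```

In the tool's units: 1 mm / 400 = 0.0025.

```bash
python3 -m pendant '[[0.0025,0,0,0,0,0],[0.0025,0,0,0,0,0]]'| grep -E 'ee_pos|force:'; python3 -m pendant '[[0.0025,0,0,0,0,0]]'| grep -E 'ee_pos|force:'
```

```text
ee_pos: [522.7, -31.7, 25.1]
force: [-2.8, -17.3, 2.2]
gripper_force: 8.6
ee_pos: [522.7, -31.7, 25.2]
force: [-3.0, -21.5, 2.9]
gripper_force: 10.5
```

It jammed at about 21 N, within the 15–25 N window. I'll hold briefly, then back off and check.

In the tool's units: -45 mm / 400 = -0.1125, -40 mm / 400 = -0.1.

```bash
python3 -m pendant '[[0,0,0,0,0,0],[0,0,0,0,0,0]]'| grep -E 'ee_pos|force:'; python3 -m pendant '[[-0.0075,0,0,0,0,0],[-0.0125,0,0,0,0,0],[-0.0175,0,0,0,0,0],[-0.025,0,0,0,0,0],[0,0,-0.075,0,0,0],[0,0,-0.1,0,0,0]]'| grep -E 'ee_pos|force:'; python3 -m pendant '[[-0.1125,-0.025,-0.025,0,0,0],[-0.1125,-0.025,-0.025,0,0,0],[-0.1125,-0.025,0,0,0,0],[-0.1125,-0.025,0,0,0,0],[0,0,0,0,0,0],[0,0,0,0,0,0],[0,0,0,0,0,0]]'| grep -E 'ee_pos|force:'; python3 -c "
from h import *
to([-40,-60,25])
m=lambda n:np.mean([grab_frame(n) for _ in range(4)],0).astype(np.uint8)
b=m('top')[160:253,195:338]
cv2.imwrite('pics/p8.png',cv2.convertScaleAbs(cv2.resize(b,None,fx=5.5,fy=5.5,interpolation=2),alpha=1.4))"
```

```text
ee_pos: [522.7, -31.7, 25.2]
force: [-2.5, -18.1, 2.4]
gripper_force: 8.9
ee_pos: [519.3, -53.1, 93.9]
force: [0.2, -0.4, 0.3]
gripper_force: 0.0
ee_pos: [465.0, -227.7, 114.8]
force: [0.3, 0.3, 0.0]
gripper_force: 0.0
t 18.8 w [522.6 -37.4  25. ] tool d [194.7  40.3  89.9] rot [-1.7999e+02 -3.0000e-02  8.4830e+01] tcp jig [ -79.8 -254.8  114.8] F [0.31 0.25 0.02]
rotvec tool [-0.01 -0.03  0.15]
```

View pics/p8.png

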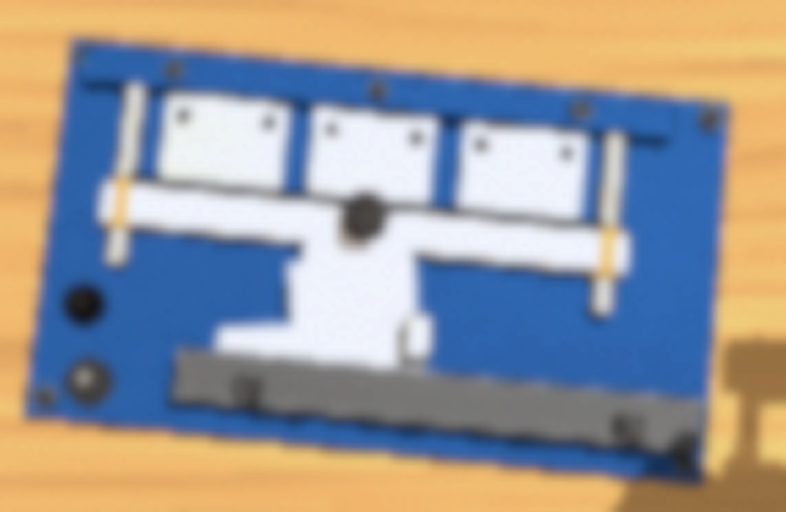

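The picture shows the bar closed and square on the three plates. The wedge is fully in behind the heel, with its thin end at (215,338) and tab at (418,343), lying along the fence. The plug and cone haven't moved, and the robot is clear. I'm handing it in.

```bash
python3 -c "
from workcell import *
print(job_done())"
```

```text
the job is handed in; nothing more can be done
None
```

I pushed the bar up against the three plates with about 9 N and slid the wedge in behind it until it jammed at about 21 N. I then backed the robot clear and handed the job in at about 19 s; the last picture shows everything in place, but no verdict or clamp force came back to me.

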